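# Raise the study lamp and switch it on

### The job

Set up the folded-down study lamp on the desk: with your fingertips gently push its arm up past the balance point so that it stays raised on its own against its stop, then press the round push switch on its base fully down and let it come back up. Only push and press: do not grip the lamp or lift or shift its base, and leave everything else on the desk where it is.

Things in the scene. Friction and masses are not known exactly. Their poses are not given: they have to be found in the camera images.
- lamp: Study lamp standing loose on the desk, about 3.5 kg with its arm. Origin: on the desk under the post. z up; its own -x is where the folded arm points: to the robot's left (+y), give or take 0.4 rad. Grey base plate 250 x 190 x 20 mm: 200 mm in front of (-x) to 50 mm behind the origin, 95 mm to each side. Post: two cheeks, 60 mm over all across (y), 30 mm deep, 170 mm high.
- lamp_pivot (a point): Hinge axis of the arm between the post cheeks, 155 mm above the desk, right above the lamp's origin; it runs along the lamp's y. The arm's beam, 22 mm wide and 16 mm thick, is centred on it.
- lamp_arm (a joint): Angle of the damped, counterweighted lamp arm, rad. 0: folded, level, on its lower stop. Grows as the head goes up; 1.66: upper stop, 5 degrees past upright. Balance point about 0.8: below it the arm sinks steadily back to 0, above it it goes on steadily to 1.66 by itself and stays. About 2 to 3 N upwards at the head's front edge starts it, less as it rises.
- lamp_tip (a point): Middle of the lower front edge of the flat white lamp head (75 mm long, 120 mm wide, 16 mm thick, 200 to 275 mm from the pivot): on the underside at the end farthest from the pivot; moves with the arm. Folded: 275 mm from the pivot along the lamp's -x, 147 mm above the desk, with only the flat notebook under it.
- lamp_weight (a point): Centre of the counterweight, a steel drum 46 mm in diameter and 52 mm long across the lamp, on a crank fixed to the arm. Folded it stands 105 mm above and 20 mm behind the pivot; raised it hangs behind the post.
- lamp_switch (a joint): Travel of the round black push switch, m: 0 released, 0.006 fully down; sprung, fully down takes 4 N, returns when let go.
- lamp_switch_top (a point): Centre of the top face of the push switch (32 mm in diameter), on the base plate 145 mm in front of the lamp's origin, covered from above by the folded arm; pressed straight down.
- eraser: White eraser 45 x 22 x 12 mm lying on the lamp's base plate beside the switch; origin at its underside's centre. Leave it.
- glue_stick: Standing glue stick, 26 mm diameter, 90 mm high, beside the lamp; origin under its foot. Leave it.
- mug: White mug 80 mm diameter, 90 mm high, beside the lamp; origin under its foot. Leave it.
- notebook: Closed notebook 150 x 210 x 8 mm lying under the lamp head, in front of the base plate; origin at its underside's centre. Leave it.
- bottle: Black drinking bottle 72 mm diameter, 210 mm high; origin under its foot. Leave it.
- pencil_case: Open grey pencil case with pens, 190 x 75 x 50 mm; origin at its underside's centre. Leave it.
- calculator: Pocket calculator 150 x 80 x 14 mm; origin at its underside's centre. Leave it.

How it is judged:
On the way, in this order (a step that is already met when the one before it is completed fails the run):
1. the lamp arm is up against its upper stop (joint above 1.55 rad), staying there untouched by the robot (value of joint lamp_arm above 1.55 rad and contact force between each of the arm, the fingers and lamp_arm below 0.3 N), for 0.3 s.
2. the switch is pressed down (at least 4.5 of its 6 mm) (value of joint lamp_switch above 0.0045 m), for 0.05 s.
At the end, for the whole second after the job is handed in: The lamp arm rests by itself at its upper stop (joint above 1.55 rad), the switch has come back up (less than 1 mm down), the lamp stands level and still within 30 mm of where it was, and every other thing is within 30 mm of where it was (value of joint lamp_arm above 1.55 rad and velocity of joint lamp_arm below 0.05 rad/s and value of joint lamp_switch below 0.001 m and distance of each of lamp, eraser, glue_stick, mug, notebook, bottle, pencil_case, calculator from where it was at the start of the episode below 0.03 m and angle between lamp's own z axis and vertical below 0.05 rad and linear speed of lamp below 0.02 m/s); the robot touches nothing.
It fails at once if the switch is pressed while the lamp is still folded (value of joint lamp_switch above 0.0045 m and value of joint lamp_arm below 1.4 rad).
It fails at once if the lamp arm is gripped or pushed hard (contact force above 25 N) (contact force between any of the fingers, the arm and lamp_arm above 25 N).
It fails at once if the lamp arm is flung (faster than 4 rad/s) (velocity of joint lamp_arm above 4 rad/s).
It fails at once if the lamp is lifted (origin more than 12 mm up), tipped (more than 0.12 rad) or shifted by more than 30 mm (height (world z) of lamp above 0.012 m or angle between lamp's own z axis and vertical above 0.12 rad or distance of lamp from where it was at the start of the episode above 0.03 m).
It fails at once if another thing on the desk is lifted, knocked over or moved by more than 30 mm (distance of any of eraser, glue_stick, mug, notebook, bottle, pencil_case, calculator from where it was at the start of the episode above 0.03 m or angle between any of eraser, glue_stick, mug, notebook, bottle, pencil_case, calculator's own z axis and vertical above 0.4 rad).
It also fails if it takes over 48 s, if anything falls off the work surface, if the arm or the gripper's body presses on something with over 40 N, if the wrist force passes 120 N, or if a joint passes its speed limit or range.

### The arm

A 7-joint arm with a two-finger parallel gripper is mounted at the origin on the work surface. World frame = base frame: x ahead of the robot, y to its left, z up, the work surface at z = 0. Lengths are in m, angles in rad, forces in N, time in s.
With the tool pointing down it reaches from about 0.4 to 0.85 m from the base axis. Payload 4.5 kg.
Tool frame: the origin (TCP) lies on the centre line of the jaws, within the pads' length; the fingertips stand 11 mm ahead of it and the grasp point (between the pads) lies 8 mm behind it; z points along the fingers, y is the line along which they close (so a half turn about z gives the same grasp; the last joint's range is limited). The gripper opens to 88 mm and grips with 3 to 60 N. Pads are 18 mm wide; open, the fingers measure 123 mm over their backs; the gripper's body (75 mm by 187 mm) begins 45 mm behind the grasp point.
Start: joints at [1.352, 0.689, -0.195, 1.565, 0.157, 0.902, -0.215], TCP at [0.156, -0.605, 0.25] pointing down, gripper open.
Joint ranges: [-3.01, 3.01], [-0.46, 2.08], [-1.47, 1.51], [0.13, 2.56], [-1, 4.14], [0.04, 2.09], [-2.66, 2.66]. Speed limits (rad/s): [2.57, 2.57, 3.14, 3.14, 3.14, 3.14, 3.14].

### API

Orientations are given as a unit quaternion [x, y, z, w].
In Python, from plant import * gives the robot as it stands. The module is installed in compiled form; this text tells all that it offers.
- The arm moves only by the tool send_rows, never from a script. Its argument "motion" is a list of rows, each an object of numbers: "x", "y", "z": the shift along the tool's x, y, z in cm; "rx", "ry", "rz": the turn, a rotation vector about the tool's x, y, z in rad; "jaw": the finger opening in cm, from 0 to 8.81. In form: [{"x": .., "y": .., "z": .., "rx": .., "ry": .., "rz": .., "jaw": ..}, ...]. A call has exactly 5 rows; each row shifts and turns the commanded pose from where the row before left it, along the tool's axes as they then stand; what a row does not reach is not made up. A row lasts 1/10 s, in which the tool goes at most 50 mm and 8.59 degrees, less where a joint would pass 70% of its speed; a pose out of reach is approached as far as the arm can. A call is refused whole if a number of a shift passes 5 or a number of a turn 0.15, either way. A call with a gripper value outside its range is refused whole. The fingers move at their own pace and stop on an object; "grip_force" is the grip in N (left out, the last holds). Time passes only in rows, so rows that do not move let the fingers close, or fill a call up. It gives the time, the measured TCP pose, the force, the opening and the grip force at its end, in the units of the state.
- get_state(): the state, without advancing time (a new reading comes with each control period).
- snapshot(name): name is "scene" or "top"; returns a dict with "img" (400x640x3 uint8, red, green, blue), "vertical_fov" (degrees; the focal length in pixels is half the picture's height over the tangent of half this angle, whatever the lens; pixels are square), "cx", "cy" (the principal point, pixels), "extrinsics" (4x4, takes a point from camera to world coordinates). Camera axes: x right, y up, looking along -z (the intrinsics and any distortion apply to the point x, -y, -z); pixel columns grow to the right and rows downward; lengths in m; the calibration is good to about 2 mm. A picture is of the moment at which its call begins. There is no depth.
- finish_job(): hands the job in; it is judged then, once.
The state is a dict: "clock": time; "q": joint angles; "qd": joint speeds; "joint_torque": joint torques, N m; "tool_pos": TCP position; "eef_rot": TCP orientation; "contact_force": force on the tool from outside, world axes, zero at the start; "moment": the same for the moment, N m; "opening": opening from 0.0 (shut) to 1.0 (fully open); "finger_force": force on a finger pad.
Only numpy, scipy, OpenCV 4.12 (cv2) and the standard library are available. Lean on these libraries where they do the work, as an engineer would, in place of code of your own. Each camera call takes 0.05 s, during which the arm holds its last target. There are 200 camera calls.

## Working session

There is one attempt and no reset: what is moved stays moved. The work goes in short steps, Python scripts to look and compute and a tool call to move; the robot and the scene stay as the last step left them, time stands still between calls to the robot, and variables do not carry over. Pictures are saved under pics/ and viewed, at most 10 in all, crops included, and the job is handed in when it is done.

Besides the shell and the picture viewer there is one more tool, called as name(argument=value, ...) on one line, values as JSON. send_rows: Moves the arm, as the interface text tells. Its arguments: {"type":"object","properties":{"motion":{"type":"array"},"grip_force":{"type":"number"}},"required":["motion"]}

```bash
mkdir -p pics
python3 - <<'E'
from plant import *
import cv2,numpy as np
s=get_state();print(s)
for n in("scene","top"):
    d=snapshot(n);cv2.imwrite(f"pics/{n}0.png",d["img"][:,:,::-1])
    print(n,{k:v for k,v in d.items() if k!="img"})
E
```

```text
{'clock': 0.0, 'q': array([ 1.35180949,  0.69003174, -0.19454534,  1.56632098,  0.15730934,
        0.90250425, -0.21506751]), 'qd': array([-0.00126118, -0.00167766, -0.00101381,  0.00021145,  0.00041931,
       -0.00082158,  0.00146479]), 'joint_torque': array([-4.48453477e-05, -5.27562010e+01, -1.26694847e+00, -1.53429991e+01,
       -5.26984571e-02,  6.67474349e-03,  1.88295526e-04]), 'tool_pos': array([ 0.15613008, -0.60455611,  0.24888715]), 'eef_rot': array([ 9.92013464e-01,  1.26128561e-01, -1.76140031e-04, -9.17931726e-04]), 'contact_force': array([ 0.70388774, -0.20942536, -0.78776808]), 'moment': array([ 0.02366734,  0.02095274, -0.00276333]), 'finger_force': 0.0, 'opening': 1.0013997777347463}
scene {'vertical_fov': 56.939090208605855, 'cx': 321.2352281944489, 'cy': 201.54043229029682, 'extrinsics': array([[ 0.42451487, -0.48413831,  0.76511255,  1.35553742],
       [ 0.90511613,  0.2488422 , -0.34473519, -0.35686956],
       [-0.02349278,  0.83886093,  0.5438386 ,  0.73050369],
       [ 0.        ,  0.        ,  0.        ,  1.        ]])}
top {'vertical_fov': 46.364714224145615, 'cx': 321.90023331796624, 'cy': 204.13004653182574, 'extrinsics': array([[-1.36327631e-03,  9.79487871e-01, -2.01498514e-01,
         3.04871210e-01],
       [-9.99998975e-01, -1.24713393e-03,  7.03341934e-04,
        -1.96278233e-02],
       [ 4.37619260e-04,  2.01499267e-01,  9.79488568e-01,
         1.54750912e+00],
       [ 0.00000000e+00,  0.00000000e+00,  0.00000000e+00,
         1.00000000e+00]])}
```

View pics/scene0.png

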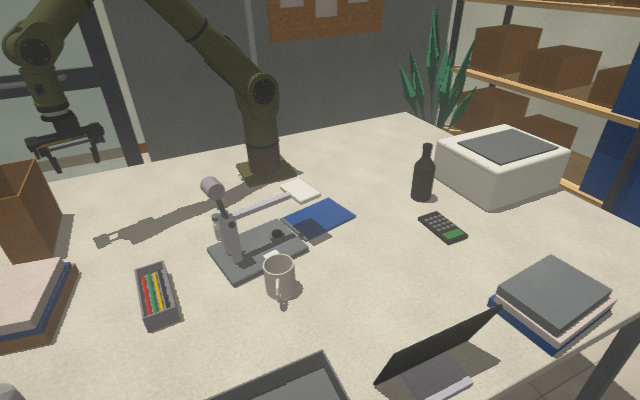

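View pics/top0.png

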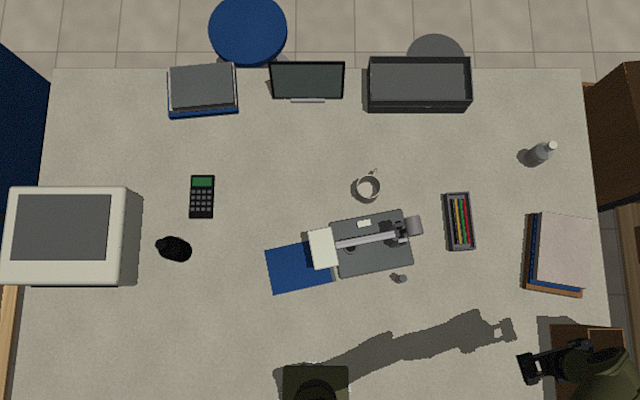

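The scene view shows the folded lamp at about (230,235), its head at (300,190) and the switch at (277,234). In the top view the head is at (322,250), the drum at (414,226), the mug at (368,187) and the glue stick at (398,278). I'll enlarge both views.

Run:
```python
import cv2
a=cv2.imread("pics/scene0.png")[160:310,190:390];b=cv2.imread("pics/top0.png")[170:310,255:455]
cv2.imwrite("pics/a.png",cv2.resize(a,None,fx=4,fy=4,interpolation=2));cv2.imwrite("pics/b.png",cv2.resize(b,None,fx=4,fy=4,interpolation=2))
```

```text
(no output)
```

View pics/a.png

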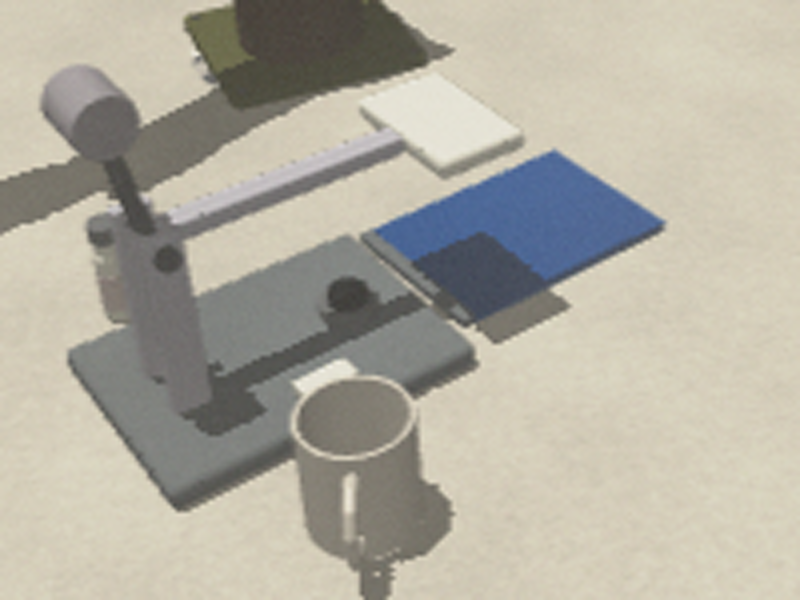

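View pics/b.png

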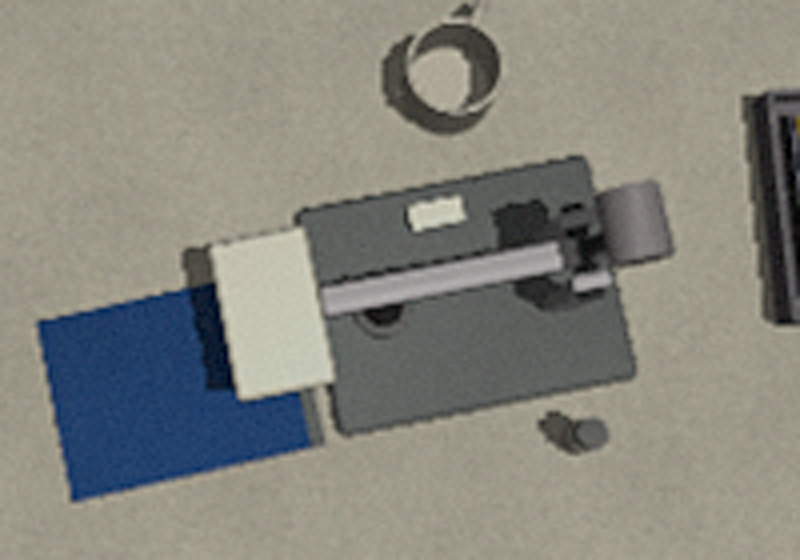

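The enlarged crops show clear corners for the head, base plate and switch. I'll triangulate those and fit the lamp's pose.

```bash
cat > h.py <<'E'
from plant import *
import numpy as np
from scipy.optimize import least_squares
def cal(n):
    d=snapshot(n);return d
def proj(d,P):
    E=d["extrinsics"];p=(np.atleast_2d(P)-E[:3,3])@E[:3,:3];f=200/np.tan(np.radians(d["vertical_fov"]/2))
    return np.c_[d["cx"]+f*p[:,0]/-p[:,2],d["cy"]-f*p[:,1]/-p[:,2]]
E
python3 - <<'E'
from h import *
S=cal("scene");T=cal("top")
pts={'h_out_px':((522,135),(212,247)),'h_out_mx':((432,73),(240,400)),'h_in_mx':((362,105),(333,380)),'h_in_px':((445,165),(305,228)),
'b_f_px':((475,350),(297,212)),'b_f_mx':((345,237),(340,432)),'b_b_mx':((70,355),(635,375)),'b_b_px':((180,498),(585,157)),'switch':((350,288),(382,312)),'mugrim':((355,417),(455,68)),'drum':((90,112),(635,222)),'eraser':((325,376),(437,212))}
L={'h_out_px':(-.275,.06,.163),'h_out_mx':(-.275,-.06,.163),'h_in_mx':(-.2,-.06,.163),'h_in_px':(-.2,.06,.163),'b_f_px':(-.2,.095,.02),'b_f_mx':(-.2,-.095,.02),'b_b_mx':(.05,-.095,.02),'b_b_px':(.05,.095,.02)}
obs={}
for k,(a,b) in pts.items():
    a=np.array(a)/4+[190,160];b=np.array(b)/4+[255,170];obs[k]=(a,b)
    r=least_squares(lambda P:np.r_[proj(S,P)[0]-a,proj(T,P)[0]-b],[.4,0,.1])
    print(k,r.x.round(3),r.fun.round(1))
# frame: lamp -x ~ +y -> yaw ~ -pi/2 ; lamp +y -> +x world
def w(p,l):
    c,s=np.cos(p[2]),np.sin(p[2]);return np.array([p[0]+c*l[0]-s*l[1],p[1]+s*l[0]+c*l[1],l[2]])
def f(p):return np.concatenate([np.r_[proj(S,w(p,l))[0]-obs[k][0],proj(T,w(p,l))[0]-obs[k][1]] for k,l in L.items()])
for y0 in(-1.57,):
    r=least_squares(f,[.4,0,y0],loss='soft_l1');print(r.x,r.fun.round(1))
p=r.x
for n,l in dict(tip=(-.275,0,.147),switch=(-.145,0,.03),pivot=(0,0,.155),weight=(.02,0,.26)).items():
    P=w(p,l);print(n,P.round(3),proj(S,P).round(1),proj(T,P).round(1))
print(proj(S,get_state()['tool_pos']),proj(T,get_state()['tool_pos']))
E
```

```text
h_out_px [0.507 0.022 0.156] [-0.4  0.1 -0.4 -0.2]
h_out_mx [ 0.392 -0.001  0.157] [ 0.2 -0.   0.2  0.1]
h_in_mx [ 0.408 -0.068  0.154] [-0.4  0.  -0.4 -0.1]
h_in_px [ 0.521 -0.046  0.158] [-0.8  0.1 -0.8 -0.3]
b_f_px [ 0.557 -0.044  0.012] [-0.4  0.  -0.4 -0.1]
b_f_mx [ 0.375 -0.081  0.012] [ 0.4 -0.   0.4  0.1]
b_b_mx [ 0.422 -0.32   0.01 ] [-0.4  0.  -0.4 -0.1]
b_b_px [ 0.604 -0.283  0.009] [-1.   0.  -1.3 -0.2]
switch [ 0.471 -0.111  0.035] [-0.6  0.  -0.6 -0.2]
mugrim [ 0.663 -0.17   0.083] [-0.4  0.  -0.5 -0.1]
drum [ 0.509 -0.276  0.259] [-0.2  0.  -0.2 -0. ]
eraser [ 0.554 -0.159  0.029] [-0.3  0.  -0.3 -0.1]
[ 0.50674557 -0.25623652 -1.36672433] [ 0.8 -1.9 -1.4 -1.4  0.6 -1.7 -0.3 -0.1 -2.2 -2.2  1.3 -0.3 -1.  -0.7
 -0.1 -1.7  0.6 -1.9 -1.2 -1.2  0.3 -2.3  0.2  0.6 -2.3 -1.7  1.5 -1.
 -2.3 -1.3  0.2 -2.5]
tip [0.451 0.013 0.147] [[309.7 188.4]] [[310.7 250.5]]
switch [ 0.477 -0.114  0.03 ] [[276.9 234.7]] [[350.7 246.1]]
pivot [ 0.507 -0.256  0.155] [[226.6 218.8]] [[400.3 231.6]]
weight [ 0.511 -0.276  0.26 ] [[212.5 187.9]] [[413.4 224.7]]
[[ 77.71909824 162.6868303 ]] [[541.79192439 356.96992383]]
```

send_rows(motion=[{"z": -5, "jaw": 0}, {"z": -5, "jaw": 0}, {"z": -5, "jaw": 0}, {"z": -4, "jaw": 0}, {"jaw": 0}], grip_force=5)

```text
schema error: expected keys x, y, z, rx, ry, rz, jaw
```

send_rows(motion=[{"x": 5, "y": -0.6, "rz": -0.078}, {"x": 5, "y": -0.6, "rz": -0.078}, {"x": 5, "y": -0.6, "rz": -0.078}, {"x": 5, "y": -0.6, "rz": -0.078}, {"x": 5, "y": -0.6, "rz": -0.078}])

```text
schema error: expected keys x, y, z, rx, ry, rz, jaw
```

send_rows(motion=[{"x": 5, "y": -0.6, "rz": -0.078}, {"x": 5, "y": -0.6, "rz": -0.078}, {"x": 5, "y": -0.6, "rz": -0.078}, {"x": 5, "y": -0.6, "rz": -0.078}, {"x": 5, "y": -0.6, "rz": -0.078}])

```text
schema error: expected keys x, y, z, rx, ry, rz, jaw
```

All seven keys are needed in every row.

send_rows(motion=[{"x": 0, "y": 0, "z": -5, "rx": 0, "ry": 0, "rz": 0, "jaw": 0}, {"x": 0, "y": 0, "z": -5, "rx": 0, "ry": 0, "rz": 0, "jaw": 0}, {"x": 0, "y": 0, "z": -5, "rx": 0, "ry": 0, "rz": 0, "jaw": 0}, {"x": 0, "y": 0, "z": -4, "rx": 0, "ry": 0, "rz": 0, "jaw": 0}, {"x": 0, "y": 0, "z": 0, "rx": 0, "ry": 0, "rz": 0, "jaw": 0}], grip_force=5)

```text
clock: 0.7
tool_pos: [0.1573, -0.6074, 0.4462]
eef_rot: [0.992, 0.126, 0.001, 0.006]
contact_force: [0.9, -0.4, 0.5]
opening: 0.573
finger_force: 0.0
```

send_rows(motion=[{"x": 5, "y": -0.6, "z": 0, "rx": 0, "ry": 0, "rz": -0.078, "jaw": 0}, {"x": 5, "y": -0.6, "z": 0, "rx": 0, "ry": 0, "rz": -0.078, "jaw": 0}, {"x": 5, "y": -0.6, "z": 0, "rx": 0, "ry": 0, "rz": -0.078, "jaw": 0}, {"x": 5, "y": -0.6, "z": 0, "rx": 0, "ry": 0, "rz": -0.078, "jaw": 0}, {"x": 5, "y": -0.6, "z": 0, "rx": 0, "ry": 0, "rz": -0.078, "jaw": 0}])

```text
clock: 1.2
tool_pos: [0.3723, -0.4784, 0.4383]
eef_rot: [0.948, 0.317, -0.0, -0.001]
contact_force: [0.1, -0.5, 0.0]
opening: 0.12
finger_force: 0.0
```

send_rows(motion=[{"x": 5, "y": -0.6, "z": 0, "rx": 0, "ry": 0, "rz": -0.078, "jaw": 0}, {"x": 5, "y": -0.6, "z": 0, "rx": 0, "ry": 0, "rz": -0.078, "jaw": 0}, {"x": 5, "y": -0.6, "z": 0, "rx": 0, "ry": 0, "rz": -0.078, "jaw": 0}, {"x": 5, "y": -0.6, "z": 0, "rx": 0, "ry": 0, "rz": -0.078, "jaw": 0}, {"x": 5, "y": -0.6, "z": 0, "rx": 0, "ry": 0, "rz": -0.078, "jaw": 0}])

```text
clock: 1.7
tool_pos: [0.5225, -0.2806, 0.4383]
eef_rot: [0.869, 0.495, -0.001, -0.001]
contact_force: [0.6, -0.3, 0.4]
opening: 0.004
finger_force: 0.0
```

send_rows(motion=[{"x": 4.6, "y": -1.4, "z": 0, "rx": 0, "ry": 0, "rz": -0.074, "jaw": 0}, {"x": 4.6, "y": -1.4, "z": 0, "rx": 0, "ry": 0, "rz": -0.074, "jaw": 0}, {"x": 4.6, "y": -1.4, "z": 0, "rx": 0, "ry": 0, "rz": -0.074, "jaw": 0}, {"x": 4.6, "y": -1.4, "z": 0, "rx": 0, "ry": 0, "rz": -0.074, "jaw": 0}, {"x": 4.6, "y": -1.4, "z": 0, "rx": 0, "ry": 0, "rz": -0.074, "jaw": 0}])

```text
clock: 2.2
tool_pos: [0.5439, -0.0425, 0.4385]
eef_rot: [0.763, 0.647, -0.001, -0.001]
contact_force: [0.4, -0.0, 0.4]
opening: 0.006
finger_force: 0.0
```

send_rows(motion=[{"x": 4.6, "y": -1.4, "z": 0, "rx": 0, "ry": 0, "rz": -0.074, "jaw": 0}, {"x": 4.6, "y": -1.4, "z": 0, "rx": 0, "ry": 0, "rz": -0.074, "jaw": 0}, {"x": 4.6, "y": -1.4, "z": 0, "rx": 0, "ry": 0, "rz": -0.074, "jaw": 0}, {"x": 4.6, "y": -1.4, "z": 0, "rx": 0, "ry": 0, "rz": -0.074, "jaw": 0}, {"x": 4.6, "y": -1.4, "z": 0, "rx": 0, "ry": 0, "rz": -0.074, "jaw": 0}])

```text
clock: 2.7
tool_pos: [0.4783, 0.1871, 0.4386]
eef_rot: [0.631, 0.776, -0.001, -0.0]
contact_force: [1.0, 0.3, 0.6]
opening: 0.007
finger_force: 0.0
```

send_rows(motion=[{"x": 0, "y": 0, "z": 0, "rx": 0, "ry": -0.14, "rz": 0, "jaw": 0}, {"x": 0, "y": 0, "z": 0, "rx": 0, "ry": -0.14, "rz": 0, "jaw": 0}, {"x": 0, "y": 0, "z": 0, "rx": 0, "ry": -0.14, "rz": 0, "jaw": 0}, {"x": 0, "y": 0, "z": 0, "rx": 0, "ry": -0.14, "rz": 0, "jaw": 0}, {"x": 0, "y": 0, "z": 0, "rx": 0, "ry": -0.14, "rz": 0, "jaw": 0}])

```text
clock: 3.2
tool_pos: [0.4792, 0.1862, 0.4395]
eef_rot: [0.593, 0.727, -0.218, 0.268]
contact_force: [0.5, -0.3, -0.7]
opening: 0.007
finger_force: 0.0
```

```bash
cat >> h.py <<'E'
from scipy.spatial.transform import Rotation as R
LP=np.array([.5067,-.2562]);YAW=-1.3667
def to_lamp(P):
    c,s=np.cos(YAW),np.sin(YAW);d=np.array(P[:2])-LP
    return np.array([c*d[0]+s*d[1],-s*d[0]+c*d[1],P[2]])
def rep():
    s=get_state();M=R.from_quat(s['eef_rot']).as_matrix();p=s['tool_pos']
    print(round(s['clock'],2),'q',s['q'].round(2),'tcp',p.round(3),'F',s['contact_force'].round(1))
    print('axes x,y,z:',M.T.round(3).tolist());print('lamp frame tcp',to_lamp(p).round(3),'tip',to_lamp(p+M[:,2]*.011).round(3))
    return s,M,p
E
python3 -c "from h import *;rep()"
```

```text
3.2 q [-0.49  0.55 -0.54  1.52  0.73  1.72 -0.94] tcp [0.479 0.186 0.439] F [ 0.5 -0.3 -0.7]
axes x,y,z: [[-0.154, 0.745, -0.649], [0.979, 0.202, 0.001], [0.132, -0.635, -0.761]]
lamp frame tcp [-0.439  0.063  0.439] tip [-0.432  0.063  0.431]
```

send_rows(motion=[{"x": 1.9, "y": -0.9, "z": 4.3, "rx": 0, "ry": 0, "rz": 0, "jaw": 0}, {"x": 1.9, "y": -0.9, "z": 4.3, "rx": 0, "ry": 0, "rz": 0, "jaw": 0}, {"x": 1.9, "y": -0.9, "z": 4.3, "rx": 0, "ry": 0, "rz": 0, "jaw": 0}, {"x": 1.9, "y": -0.9, "z": 4.3, "rx": 0, "ry": 0, "rz": 0, "jaw": 0}, {"x": 1.9, "y": -0.9, "z": 4.3, "rx": 0, "ry": 0, "rz": 0, "jaw": 0}])

```text
clock: 3.7
tool_pos: [0.4476, 0.1112, 0.2119]
eef_rot: [0.594, 0.728, -0.217, 0.265]
contact_force: [0.9, -0.5, -0.2]
opening: 0.005
finger_force: 0.0
```

```bash
python3 -c "from h import *;rep()"
```

```text
3.7 q [-0.45  0.76 -0.49  2.    0.91  1.22 -1.37] tcp [0.448 0.111 0.212] F [ 0.9 -0.5 -0.2]
axes x,y,z: [[-0.155, 0.749, -0.644], [0.98, 0.201, -0.001], [0.128, -0.631, -0.765]]
lamp frame tcp [-0.372  0.017  0.212] tip [-0.365  0.017  0.204]
```

send_rows(motion=[{"x": 2, "y": -0.9, "z": 4.4, "rx": 0, "ry": 0, "rz": 0, "jaw": 0}, {"x": 2, "y": -0.8, "z": 4.4, "rx": 0, "ry": 0, "rz": 0, "jaw": 0}, {"x": 0, "y": 0, "z": 0, "rx": 0, "ry": -0.1, "rz": 0, "jaw": 0}, {"x": 0, "y": 0, "z": 0, "rx": 0, "ry": 0, "rz": 0, "jaw": 0}, {"x": 0, "y": 0, "z": 0, "rx": 0, "ry": 0, "rz": 0, "jaw": 0}])

```text
clock: 4.2
tool_pos: [0.4369, 0.0838, 0.1205]
eef_rot: [0.582, 0.714, -0.246, 0.301]
contact_force: [0.5, -0.2, 0.1]
opening: 0.003
finger_force: 0.0
```

Run:
```python
from h import *
import cv2
rep()
a=snapshot("scene")["img"][130:270,230:390,::-1];b=snapshot("top")["img"][180:310,240:420,::-1]
a=cv2.resize(a,(400,350),interpolation=2);b=cv2.resize(b,(400,289),interpolation=2)
cv2.imwrite("pics/c.png",np.hstack([a,np.pad(b,((0,61),(0,0),(0,0)))]))
```

```text
4.2 q [-0.52  0.95 -0.39  2.08  1.07  1.15 -1.61] tcp [0.437 0.084 0.121] F [ 0.5 -0.2  0.1]
axes x,y,z: [[-0.142, 0.684, -0.716], [0.979, 0.202, -0.001], [0.144, -0.701, -0.698]]
lamp frame tcp [-0.347  0.001  0.121] tip [-0.339  0.     0.113]
```

View pics/c.png

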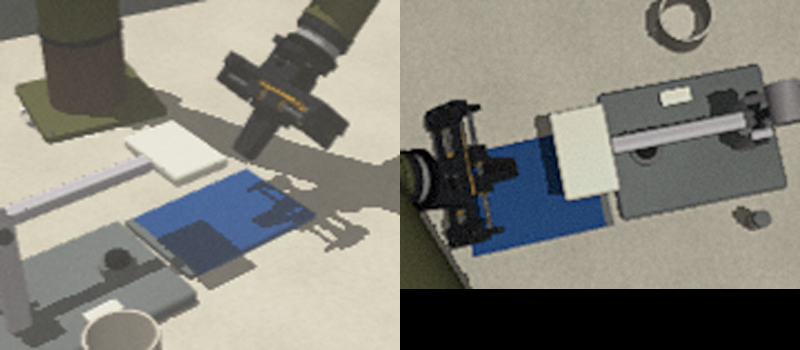

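send_rows(motion=[{"x": -1.75, "y": 0, "z": 1.75, "rx": 0, "ry": 0, "rz": 0, "jaw": 0}, {"x": -1.75, "y": 0, "z": 1.75, "rx": 0, "ry": 0, "rz": 0, "jaw": 0}, {"x": -1.4, "y": 0, "z": 1.5, "rx": 0, "ry": 0, "rz": 0, "jaw": 0}, {"x": -0.6, "y": 0, "z": -0.6, "rx": 0, "ry": 0, "rz": 0, "jaw": 0}, {"x": -0.5, "y": 0, "z": -0.5, "rx": 0, "ry": 0, "rz": 0, "jaw": 0}])

```text
clock: 4.8
tool_pos: [0.4512, 0.0153, 0.1377]
eef_rot: [0.583, 0.714, -0.245, 0.301]
contact_force: [-0.3, 0.3, -2.7]
opening: 0.009
finger_force: 1.1
```

```bash
python3 -c "from h import *;rep()"
```

```text
4.8 q [-0.41  0.91 -0.36  2.15  1.16  1.1  -1.59] tcp [0.451 0.015 0.138] F [-0.3  0.3 -2.7]
axes x,y,z: [[-0.139, 0.685, -0.715], [0.98, 0.2, 0.001], [0.144, -0.701, -0.699]]
lamp frame tcp [-0.277  0.001  0.138] tip [-0.269  0.001  0.13 ]
```

send_rows(motion=[{"x": -0.82, "y": 0, "z": -0.7, "rx": 0, "ry": 0, "rz": 0, "jaw": 0}, {"x": -0.82, "y": 0, "z": -0.7, "rx": 0, "ry": 0, "rz": 0, "jaw": 0}, {"x": -0.82, "y": 0, "z": -0.7, "rx": 0, "ry": 0, "rz": 0, "jaw": 0}, {"x": -0.82, "y": 0, "z": -0.7, "rx": 0, "ry": 0, "rz": 0, "jaw": 0}, {"x": -0.82, "y": 0, "z": -0.7, "rx": 0, "ry": 0, "rz": 0, "jaw": 0}])

```text
clock: 5.3
tool_pos: [0.452, 0.0116, 0.1918]
eef_rot: [0.582, 0.714, -0.246, 0.302]
contact_force: [0.6, 0.0, -2.1]
opening: 0.006
finger_force: 1.0
```

send_rows(motion=[{"x": -0.94, "y": 0, "z": -0.53, "rx": 0, "ry": 0, "rz": 0, "jaw": 0}, {"x": -0.94, "y": 0, "z": -0.53, "rx": 0, "ry": 0, "rz": 0, "jaw": 0}, {"x": -0.94, "y": 0, "z": -0.53, "rx": 0, "ry": 0, "rz": 0, "jaw": 0}, {"x": -0.94, "y": 0, "z": -0.53, "rx": 0, "ry": 0, "rz": 0, "jaw": 0}, {"x": -0.94, "y": 0, "z": -0.53, "rx": 0, "ry": 0, "rz": 0, "jaw": 0}])

```text
clock: 5.8
tool_pos: [0.4547, -0.0031, 0.244]
eef_rot: [0.582, 0.713, -0.247, 0.302]
contact_force: [1.3, 0.3, -1.9]
opening: 0.007
finger_force: 0.7
```

Run:
```python
from h import *
import cv2
rep()
a=snapshot("scene")["img"][110:310,190:390,::-1]
cv2.imwrite("pics/d.png",cv2.resize(a,None,fx=2.5,fy=2.5,interpolation=2))
```

```text
5.8 q [-0.35  0.69 -0.39  2.13  1.03  1.19 -1.33] tcp [ 0.455 -0.003  0.244] F [ 1.3  0.3 -1.9]
axes x,y,z: [[-0.139, 0.682, -0.718], [0.98, 0.2, 0.0], [0.144, -0.704, -0.696]]
lamp frame tcp [-0.258  0.     0.244] tip [-0.251  0.     0.236]
```

View pics/d.png

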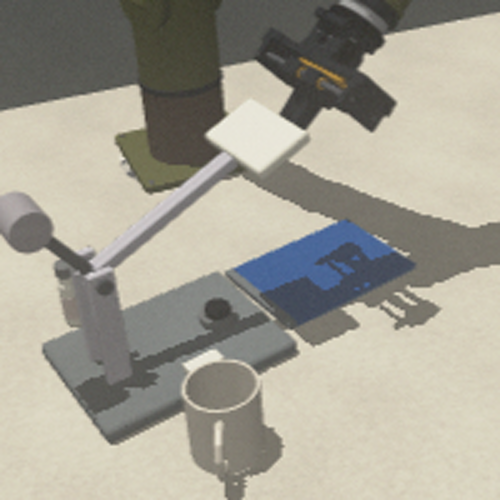

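The arm is rising on the fingers as planned: the head is at (258,135) in this crop, about 0.4 rad up, with the base unmoved. I'll continue along the arc.

send_rows(motion=[{"x": -1.02, "y": 0, "z": -0.32, "rx": 0, "ry": 0, "rz": 0, "jaw": 0}, {"x": -1.02, "y": 0, "z": -0.32, "rx": 0, "ry": 0, "rz": 0, "jaw": 0}, {"x": -1.02, "y": 0, "z": -0.32, "rx": 0, "ry": 0, "rz": 0, "jaw": 0}, {"x": -1.02, "y": 0, "z": -0.32, "rx": 0, "ry": 0, "rz": 0, "jaw": 0}, {"x": -1.02, "y": 0, "z": -0.32, "rx": 0, "ry": 0, "rz": 0, "jaw": 0}])

```text
clock: 6.35
tool_pos: [0.4592, -0.0268, 0.2915]
eef_rot: [0.582, 0.713, -0.247, 0.302]
contact_force: [-0.0, -0.1, -1.6]
opening: 0.008
finger_force: 0.5
```

send_rows(motion=[{"x": -1.06, "y": 0, "z": -0.11, "rx": 0, "ry": 0, "rz": 0, "jaw": 0}, {"x": -1.06, "y": 0, "z": -0.11, "rx": 0, "ry": 0, "rz": 0, "jaw": 0}, {"x": -1.06, "y": 0, "z": -0.11, "rx": 0, "ry": 0, "rz": 0, "jaw": 0}, {"x": -1.06, "y": 0, "z": -0.11, "rx": 0, "ry": 0, "rz": 0, "jaw": 0}, {"x": -1.06, "y": 0, "z": -0.11, "rx": 0, "ry": 0, "rz": 0, "jaw": 0}])

```text
clock: 6.85
tool_pos: [0.4659, -0.0588, 0.3331]
eef_rot: [0.582, 0.713, -0.247, 0.302]
contact_force: [0.1, -0.0, -0.2]
opening: 0.004
finger_force: 0.2
```

send_rows(motion=[{"x": -1.06, "y": 0, "z": 0.1, "rx": 0, "ry": 0, "rz": 0, "jaw": 0}, {"x": -1.06, "y": 0, "z": 0.1, "rx": 0, "ry": 0, "rz": 0, "jaw": 0}, {"x": -1.06, "y": 0, "z": 0.1, "rx": 0, "ry": 0, "rz": 0, "jaw": 0}, {"x": -1.06, "y": 0, "z": 0.1, "rx": 0, "ry": 0, "rz": 0, "jaw": 0}, {"x": -1.06, "y": 0, "z": 0.1, "rx": 0, "ry": 0, "rz": 0, "jaw": 0}])

```text
clock: 7.35
tool_pos: [0.4742, -0.0985, 0.3675]
eef_rot: [0.582, 0.714, -0.246, 0.302]
contact_force: [-0.1, 0.4, -0.7]
opening: -0.0
finger_force: 0.0
```

Run:
```python
from h import *
import cv2
rep()
a=snapshot("scene")["img"][70:310,150:390,::-1]
cv2.imwrite("pics/e.png",cv2.resize(a,None,fx=2,fy=2,interpolation=2))
```

```text
7.35 q [-0.13  0.44 -0.37  2.05  1.    1.23 -0.91] tcp [ 0.474 -0.098  0.368] F [-0.1  0.4 -0.7]
axes x,y,z: [[-0.14, 0.682, -0.718], [0.98, 0.2, -0.0], [0.144, -0.703, -0.696]]
lamp frame tcp [-0.161  0.     0.368] tip [-0.153  0.     0.36 ]
```

View pics/e.png

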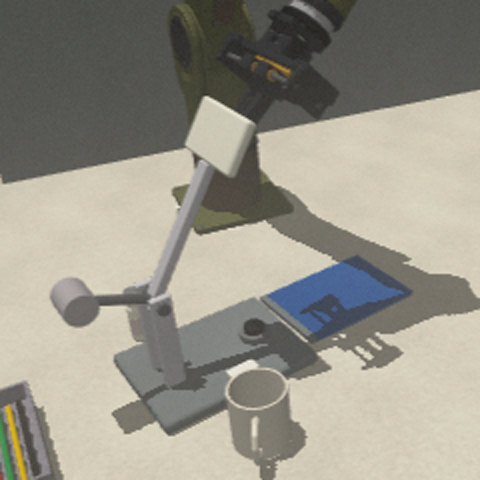

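The head is past balance at (222,135) in this crop and the contact force has gone, so it is rising by itself. I'll back off and straighten the tool.

send_rows(motion=[{"x": 2.5, "y": 0, "z": -4, "rx": 0, "ry": 0, "rz": 0, "jaw": 0}, {"x": 2.5, "y": 0, "z": -4, "rx": 0, "ry": 0, "rz": 0, "jaw": 0}, {"x": 2, "y": 0, "z": -2, "rx": 0, "ry": 0, "rz": 0, "jaw": 0}, {"x": 0, "y": 0, "z": 0, "rx": 0, "ry": 0.14, "rz": 0, "jaw": 0}, {"x": 0, "y": 0, "z": 0, "rx": 0, "ry": 0.14, "rz": 0, "jaw": 0}])

```text
clock: 7.9
tool_pos: [0.4503, 0.0241, 0.3861]
eef_rot: [0.608, 0.752, -0.16, 0.198]
contact_force: [0.0, -1.8, -1.2]
opening: 0.004
finger_force: 0.0
```

send_rows(motion=[{"x": 0, "y": 0, "z": 0, "rx": 0, "ry": 0.14, "rz": 0, "jaw": 0}, {"x": 0, "y": 0, "z": 0, "rx": 0, "ry": 0.14, "rz": 0, "jaw": 0}, {"x": 0, "y": 0, "z": 0, "rx": 0, "ry": 0.1, "rz": 0, "jaw": 0}, {"x": 0, "y": 0, "z": 0, "rx": 0, "ry": 0, "rz": 0, "jaw": 0}, {"x": 0, "y": 0, "z": 0, "rx": 0, "ry": 0, "rz": 0, "jaw": 0}])

```text
clock: 8.4
tool_pos: [0.4497, 0.0201, 0.3863]
eef_rot: [0.631, 0.773, -0.045, 0.055]
contact_force: [0.5, 0.3, 0.3]
opening: 0.008
finger_force: 0.0
```

Run:
```python
from h import *
import cv2
rep()
a=snapshot("scene")["img"][70:310,150:390,::-1];b=snapshot("top")["img"][170:310,290:450,::-1]
a=cv2.resize(a,(480,480),interpolation=2);b=cv2.resize(b,(320,280),interpolation=2)
cv2.imwrite("pics/f.png",np.hstack([a,np.pad(b,((0,200),(0,0),(0,0)))]))
```

```text
8.4 q [ 0.16  0.32 -0.56  1.86  0.35  1.07 -0.36] tcp [0.45  0.02  0.386] F [0.5 0.3 0.3]
axes x,y,z: [[-0.198, 0.97, -0.141], [0.98, 0.2, -0.001], [0.028, -0.139, -0.99]]
lamp frame tcp [-0.282  0.     0.386] tip [-0.281  0.     0.375]
```

View pics/f.png

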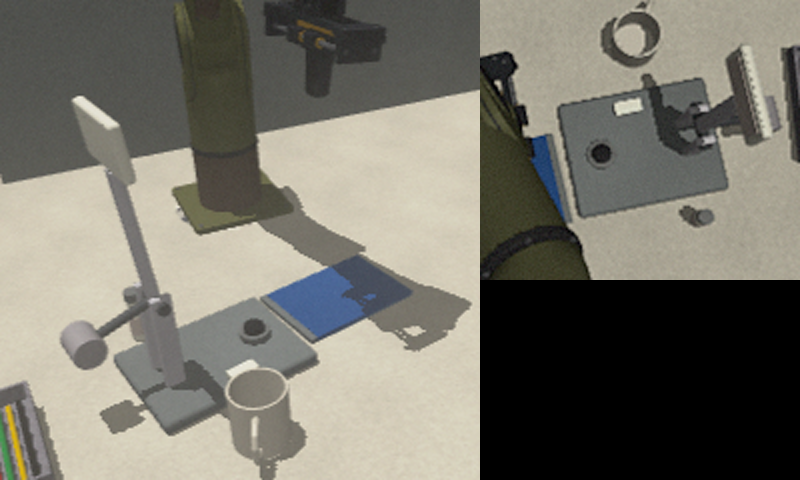

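send_rows(motion=[{"x": -1.1, "y": 0, "z": 4.2, "rx": 0, "ry": 0, "rz": 0, "jaw": 0}, {"x": -1.1, "y": 0, "z": 4.2, "rx": 0, "ry": 0, "rz": 0, "jaw": 0}, {"x": -1.1, "y": 0, "z": 4.2, "rx": 0, "ry": 0, "rz": 0, "jaw": 0}, {"x": -1.1, "y": 0, "z": 4.2, "rx": 0, "ry": 0, "rz": 0, "jaw": 0}, {"x": -1.1, "y": 0, "z": 4.2, "rx": 0, "ry": 0, "rz": 0, "jaw": 0}])

```text
clock: 9.0
tool_pos: [0.4669, -0.0601, 0.1845]
eef_rot: [0.629, 0.774, -0.044, 0.054]
contact_force: [1.3, -1.0, -0.0]
opening: 0.008
finger_force: 0.0
```

send_rows(motion=[{"x": -1.2, "y": 0, "z": 4.2, "rx": 0, "ry": 0, "rz": 0, "jaw": 0}, {"x": -1.2, "y": 0, "z": 4.2, "rx": 0, "ry": 0, "rz": 0, "jaw": 0}, {"x": -1.2, "y": 0, "z": 3.5, "rx": 0, "ry": 0, "rz": 0, "jaw": 0}, {"x": 0, "y": 0, "z": 0, "rx": 0, "ry": 0, "rz": 0, "jaw": 0}, {"x": 0, "y": 0, "z": 0, "rx": 0, "ry": 0, "rz": 0, "jaw": 0}])

```text
clock: 9.5
tool_pos: [0.4773, -0.1108, 0.0733]
eef_rot: [0.629, 0.774, -0.044, 0.054]
contact_force: [-0.2, -0.9, -0.3]
opening: 0.006
finger_force: 0.0
```

Run:
```python
from h import *
import cv2
rep()
a=snapshot("scene")["img"][70:310,150:390,::-1];b=snapshot("top")["img"][170:310,290:450,::-1]
a=cv2.resize(a,(480,480),interpolation=2);b=cv2.resize(b,(320,280),interpolation=2)
cv2.imwrite("pics/g.png",np.hstack([a,np.pad(b,((0,200),(0,0),(0,0)))]))
```

```text
9.5 q [ 0.1   0.83 -0.08  2.15  1.    0.24 -0.73] tcp [ 0.477 -0.111  0.073] F [-0.2 -0.9 -0.3]
axes x,y,z: [[-0.202, 0.969, -0.139], [0.979, 0.204, -0.001], [0.027, -0.136, -0.99]]
lamp frame tcp [-0.148  0.001  0.073] tip [-0.147  0.001  0.062]
```

View pics/g.png

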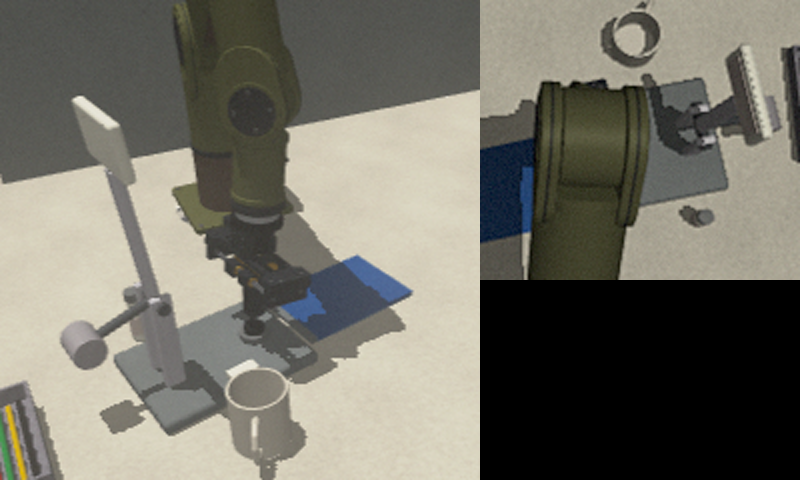

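The fingertips are right over the switch at (253,325) in the left crop, and the raised arm is untouched. I'll lower slowly.

send_rows(motion=[{"x": 0.1, "y": 0, "z": 0.8, "rx": 0, "ry": 0, "rz": 0, "jaw": 0}, {"x": 0.1, "y": 0, "z": 0.6, "rx": 0, "ry": 0, "rz": 0, "jaw": 0}, {"x": 0.1, "y": 0, "z": 0.4, "rx": 0, "ry": 0, "rz": 0, "jaw": 0}, {"x": 0.05, "y": 0, "z": 0.4, "rx": 0, "ry": 0, "rz": 0, "jaw": 0}, {"x": 0, "y": 0, "z": 0, "rx": 0, "ry": 0, "rz": 0, "jaw": 0}])

```text
clock: 10.1
tool_pos: [0.4778, -0.1117, 0.0511]
eef_rot: [0.63, 0.773, -0.044, 0.054]
contact_force: [0.6, 1.9, 2.2]
opening: 0.005
finger_force: 1.3
```

```bash
python3 -c "from h import *;rep()"
```

```text
10.1 q [ 0.04  0.88  0.02  2.16  1.06  0.14 -0.8 ] tcp [ 0.478 -0.112  0.051] F [0.6 1.9 2.2]
axes x,y,z: [[-0.2, 0.97, -0.139], [0.979, 0.202, 0.001], [0.029, -0.136, -0.99]]
lamp frame tcp [-0.147  0.001  0.051] tip [-0.146  0.001  0.04 ]
```

send_rows(motion=[{"x": 0.03, "y": 0, "z": 0.2, "rx": 0, "ry": 0, "rz": 0, "jaw": 0}, {"x": 0.03, "y": 0, "z": 0.2, "rx": 0, "ry": 0, "rz": 0, "jaw": 0}, {"x": 0, "y": 0, "z": 0, "rx": 0, "ry": 0, "rz": 0, "jaw": 0}, {"x": 0, "y": 0, "z": 0, "rx": 0, "ry": 0, "rz": 0, "jaw": 0}, {"x": 0, "y": 0, "z": 0, "rx": 0, "ry": 0, "rz": 0, "jaw": 0}])

```text
clock: 10.6
tool_pos: [0.4777, -0.1118, 0.048]
eef_rot: [0.63, 0.773, -0.043, 0.055]
contact_force: [-0.8, 3.6, 14.7]
opening: 0.007
finger_force: 7.2
```

```bash
python3 -c "from h import *;rep()"
```

```text
10.6 q [ 0.03  0.89  0.03  2.16  1.07  0.12 -0.81] tcp [ 0.478 -0.112  0.048] F [-0.8  3.6 14.7]
axes x,y,z: [[-0.199, 0.97, -0.139], [0.98, 0.201, 0.002], [0.03, -0.136, -0.99]]
lamp frame tcp [-0.147  0.001  0.048] tip [-0.146  0.001  0.037]
```

send_rows(motion=[{"x": 0, "y": 0, "z": -0.1, "rx": 0, "ry": 0, "rz": 0, "jaw": 0}, {"x": 0, "y": 0, "z": -0.1, "rx": 0, "ry": 0, "rz": 0, "jaw": 0}, {"x": 0, "y": 0, "z": 0, "rx": 0, "ry": 0, "rz": 0, "jaw": 0}, {"x": 0, "y": 0, "z": 0, "rx": 0, "ry": 0, "rz": 0, "jaw": 0}, {"x": 0, "y": 0, "z": 0, "rx": 0, "ry": 0, "rz": 0, "jaw": 0}])

```text
clock: 11.1
tool_pos: [0.4776, -0.1118, 0.0489]
eef_rot: [0.631, 0.773, -0.044, 0.054]
contact_force: [1.6, 2.4, 3.3]
opening: 0.001
finger_force: 1.8
```

send_rows(motion=[{"x": 0, "y": 0, "z": -0.2, "rx": 0, "ry": 0, "rz": 0, "jaw": 0}, {"x": 0, "y": 0, "z": 0, "rx": 0, "ry": 0, "rz": 0, "jaw": 0}, {"x": 0, "y": 0, "z": 0, "rx": 0, "ry": 0, "rz": 0, "jaw": 0}, {"x": 0, "y": 0, "z": 0, "rx": 0, "ry": 0, "rz": 0, "jaw": 0}, {"x": 0, "y": 0, "z": 0, "rx": 0, "ry": 0, "rz": 0, "jaw": 0}])

```text
clock: 11.6
tool_pos: [0.477, -0.1122, 0.051]
eef_rot: [0.631, 0.773, -0.044, 0.054]
contact_force: [1.9, 0.3, 2.4]
opening: 0.003
finger_force: 1.3
```

send_rows(motion=[{"x": 0, "y": 0, "z": -0.2, "rx": 0, "ry": 0, "rz": 0, "jaw": 0}, {"x": 0, "y": 0, "z": 0, "rx": 0, "ry": 0, "rz": 0, "jaw": 0}, {"x": 0, "y": 0, "z": 0, "rx": 0, "ry": 0, "rz": 0, "jaw": 0}, {"x": 0, "y": 0, "z": 0, "rx": 0, "ry": 0, "rz": 0, "jaw": 0}, {"x": 0, "y": 0, "z": 0, "rx": 0, "ry": 0, "rz": 0, "jaw": 0}])

```text
clock: 12.1
tool_pos: [0.4766, -0.1121, 0.0529]
eef_rot: [0.631, 0.773, -0.045, 0.054]
contact_force: [1.7, -2.1, 2.3]
opening: 0.006
finger_force: 0.9
```

send_rows(motion=[{"x": 0, "y": 0, "z": -0.2, "rx": 0, "ry": 0, "rz": 0, "jaw": 0}, {"x": 0, "y": 0, "z": 0, "rx": 0, "ry": 0, "rz": 0, "jaw": 0}, {"x": 0, "y": 0, "z": 0, "rx": 0, "ry": 0, "rz": 0, "jaw": 0}, {"x": 0, "y": 0, "z": 0, "rx": 0, "ry": 0, "rz": 0, "jaw": 0}, {"x": 0, "y": 0, "z": 0, "rx": 0, "ry": 0, "rz": 0, "jaw": 0}])

```text
clock: 12.6
tool_pos: [0.4767, -0.1112, 0.0548]
eef_rot: [0.631, 0.773, -0.044, 0.054]
contact_force: [0.9, -0.0, -0.4]
opening: 0.003
finger_force: 0.0
```

The force and travel readings agree: about 0.45 N/mm, bottoming at 4 N after 6 mm. So the switch went fully down and has come back up. I'll retreat.

send_rows(motion=[{"x": 0, "y": 0, "z": -2, "rx": 0, "ry": 0, "rz": 0, "jaw": 0}, {"x": 0, "y": 0, "z": -4, "rx": 0, "ry": 0, "rz": 0, "jaw": 0}, {"x": 1, "y": 0, "z": -4, "rx": 0, "ry": 0, "rz": 0, "jaw": 0}, {"x": 2, "y": 0, "z": -4, "rx": 0, "ry": 0, "rz": 0, "jaw": 0}, {"x": 2, "y": 0, "z": -4, "rx": 0, "ry": 0, "rz": 0, "jaw": 0}])

```text
clock: 13.1
tool_pos: [0.4612, -0.0378, 0.2277]
eef_rot: [0.631, 0.773, -0.044, 0.054]
contact_force: [0.5, -0.0, 0.8]
opening: 0.008
finger_force: 0.0
```

send_rows(motion=[{"x": 2, "y": 0, "z": -4, "rx": 0, "ry": 0, "rz": 0, "jaw": 0}, {"x": 2, "y": 0, "z": -4, "rx": 0, "ry": 0, "rz": 0, "jaw": 0}, {"x": 0, "y": 0, "z": 0, "rx": 0, "ry": 0, "rz": 0, "jaw": 0}, {"x": 0, "y": 0, "z": 0, "rx": 0, "ry": 0, "rz": 0, "jaw": 0}, {"x": 0, "y": 0, "z": 0, "rx": 0, "ry": 0, "rz": 0, "jaw": 0}])

```text
clock: 13.6
tool_pos: [0.4509, 0.0101, 0.2986]
eef_rot: [0.631, 0.772, -0.046, 0.054]
contact_force: [-0.2, 0.3, -0.6]
opening: 0.005
finger_force: 0.0
```

Run:
```python
from h import *
import cv2
rep()
cv2.imwrite("pics/i.png",snapshot("scene")["img"][:,:,::-1])
```

```text
13.6 q [ 0.15  0.43 -0.54  2.01  0.48  0.85 -0.49] tcp [0.451 0.01  0.299] F [-0.2  0.3 -0.6]
axes x,y,z: [[-0.198, 0.97, -0.141], [0.98, 0.199, -0.003], [0.025, -0.138, -0.99]]
lamp frame tcp [-0.272 -0.001  0.299] tip [-0.27  -0.001  0.288]
```

View pics/i.png

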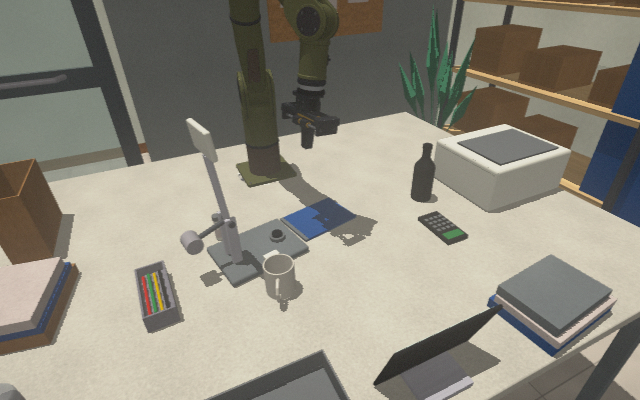

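The lamp is raised with its head at (202,140), the switch is up at (277,234), nothing else has moved and the gripper is clear at (310,125).

```bash
python3 -c "from plant import *;print(finish_job())"
```

```text
the job is handed in; nothing more can be done
None
```

I raised the lamp arm past its balance point and it now stays up by itself, then pressed the switch fully down and it came back up. Nothing else on the desk looked moved in the last picture. I handed the job in at about 14 s; no verdict came back.

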